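# Load the blue-capped vial rack into the autosampler dock

### The arm

A 6-joint arm with a two-finger parallel gripper is mounted at the origin on the work surface. World frame = base frame: x ahead of the robot, y to its left, z up, the work surface at z = 0. Lengths are in m, angles in rad, forces in N, time in s.
With the tool pointing down it reaches from about 0.35 to 0.775 m from the base axis. Payload 5.5 kg.
Tool frame: the origin (TCP) lies on the centre line of the jaws, within the pads' length; the fingertips stand 8 mm ahead of it and the grasp point (between the pads) lies 11 mm behind it; y points along the fingers, x is the direction in which the jaws open and shut, and the axes are right-handed (so a half turn about y gives the same grasp; the last joint's range is limited). The gripper opens to 85 mm and grips with 20 to 120 N. Pads are 22 mm wide; open, the fingers measure 114 mm over their backs; the gripper's body (76 mm by 85 mm) begins 54 mm behind the grasp point. The pads swing forward as they close: fully open they stand 13 mm farther back than shut.
Start: joints at [-1.398, 0.313, 0.046, 1.304, 0, 1.431], TCP at [0.177, -0.547, 0.239] pointing down, gripper open.
Joint ranges: [-2.76, 2.76], [-0.86, 1.69], [-1.03, 1.26], [-2.2, 2.34], [-1.47, 1.5], [-3.14, 3.14]. Speed limits (rad/s): [2.57, 2.57, 3.14, 3.14, 3.14, 3.14].

### API

Orientations are given as a unit quaternion [w, x, y, z].
In Python, from workcell import get_state, read_camera, camera_params, hand_in, search_frame, landmark_of gives the robot as it stands.
- The arm moves only by the shell command python3 -m pendant 'ROWS' [OPENING] [FORCE]. ROWS is a JSON object of lists of equal length, an entry for each row: "offset": the shift along the tool's x, y, z in cm, a list of three; "twist": the turn about the tool's y in degrees. In form: {"offset": [[dx, dy, dz], ...], "twist": [twist, ...]}. A call has 1 to 20 rows; each row shifts and turns the pose as measured when the row begins, along the tool's axes as they then stand; what a row does not reach is not made up. A row lasts 1/10 s, in which the tool goes at most 50 mm and 8.59 degrees, less where a joint would pass 70% of its speed; a pose out of reach is approached as far as the arm can. A call with a gripper value outside its range is refused whole. OPENING is the opening, from 0 (shut) to 1 (fully open), set as the call begins (- or left out, the last holds). The fingers move at their own pace and stop on an object; FORCE is the grip in N (left out, the last holds). Time passes only in rows, so rows that do not move let the fingers close. It gives the time, the measured TCP pose, the force and the opening at its end, in the units of the state.
- get_state(): the state, without advancing time (a new reading comes with each control period).
- read_camera(name): name is "side" or "top" or "wrist"; returns the picture (420x560x3 uint8, red, green, blue); there is no depth.
- camera_params(name): a dict with "fx", "fy", "cx", "cy" (pixels), "position" and "attitude" of the camera in the world. Camera axes: x right, y up, looking along -z (the intrinsics and any distortion apply to the point x, -y, -z); pixel columns grow to the right and rows downward; lengths in m; the calibration is good to about 2 mm. A picture is of the moment at which its call begins: read the wrist's pose just before it. camera_params takes no time and is no camera call; for the wrist camera it gives the pose at the moment of the call.
- hand_in(): hands the job in, once; it reports no verdict.
Trained networks look in the newest picture that a camera, given by its name, has taken for a name from the list of things; names that differ only in an ending like _2 or _b are one class to them, and where a whole thing is asked for, a point or a joint stands for the part that bears it (a point fixed in the world has none). Each returns a list of dicts, best first, with "confidence" (0 to 1); they miss things now and then, are a little off and sometimes report something else, mostly with a low value. They report only what shows in the picture. A call takes as long as a camera call.
- search_frame(camera, target): "xyz" ([x, y, z] in m, in the coordinates of the camera as it stood for that picture, good to about 4 mm: the middle of the surface that is visible of it).
- landmark_of(camera, target): "xyz" ([x, y, z] in m, in the coordinates of the camera as it stood for that picture, good to about 4 mm: a listed point, or the origin of a listed thing).
The state is a dict: "clock": time; "joint_pos": joint angles; "qvel": joint speeds; "tau": joint torques, N m; "tcp_pos": TCP position; "orientation": TCP orientation; "wrist_force": force on the tool from outside, world axes, zero at the start; "ft_torque": the same for the moment, N m; "finger_gap": finger opening in m.
Only numpy, scipy, OpenCV 4.12 (cv2) and the standard library are available. Lean on these libraries where they do the work, as an engineer would, in place of code of your own. Each camera call takes 0.05 s, during which the arm holds its last target. There are 200 camera calls.

### The job

Load the rack of blue-capped vials into the white loading dock: pick it up by its handle, keep it upright, lower it inside the dock's lips until it presses the orange switch lever down, and only then let go, so that it stays flat on the dock's platform with the lever held down. Leave the rack of red-capped vials where it is.

Things in the scene. Friction and masses are not known exactly. Their poses are not given: they have to be found in the camera images.
- rack_blue_center (a point): Centre, half-way up (45 mm over its underside), of the loose rack of BLUE-capped vials, 0.3 kg: grey block 110 (x) by 70 (y) by 30 mm high, vial caps up to 44 mm over the underside, and a black upright handle plate at its middle, 60 long (x), 12 thick (y), its top 90 mm over the underside. Grip the plate across its thickness, above the caps: 10 to 40 mm above this point. z up.
- rack_red_center (a point): Centre, half-way up, of the loose rack of RED-capped vials: same sizes and axes, only the caps differ. Not to be moved.
- dock_seat (a point): Centre of the platform of the white dock fixed on the bench; platform top 20 mm over the bench. A lip 8 mm high encloses a pocket of 134 (x) by 94 mm (y): 12 mm of play all round the rack, whose x lies along this x, either way round. z up. The seated rack's centre point is 45 mm above this point. The switch lever is in a slot at the +x end of the platform.
- presence_lever (a joint): Hinged switch lever of the dock, rad: 0 raised by its spring, 0.31 pressed level with the platform, 0.34 stop. Its orange roller (22 mm wide, 10 mm thick) is 36 mm from the seat's centre along +x and rises 14 mm over the platform; its hinge is at 80 mm. An orange flag behind the hinge rises as it is pressed. 0.6 N on the roller holds it down: the rack's weight is enough.

How it is judged:
On the way:
1. the blue-capped rack, still in the grip, is lowered onto the lever (lever past 0.1 rad) (value of joint presence_lever above 0.1 rad and horizontal distance between rack_blue_center and dock_seat below 0.025 m and contact force between the fingers and rack_blue above 1 N), for 0.05 s.
At the end, for the whole second after the job is handed in: The blue-capped rack is released, still and flat (3 degrees) on the dock platform inside the lips (centre within 20 mm of the seat centre in plan, 41 to 49 mm above it, aligned within 17 degrees), the lever held past 0.25 rad; the red-capped rack is within 30 mm of its start (value of joint presence_lever above 0.25 rad and horizontal distance between rack_blue_center and dock_seat below 0.02 m and z of rack_blue_center in the frame of dock_seat between 0.041 and 0.049 m and angle between the x axis of rack_blue_center and the x axis of dock_seat, either way round below 0.3 rad and angle between rack_blue_center's own z axis and vertical below 0.06 rad and linear speed of rack_blue below 0.02 m/s and distance of rack_red_center from where it was at the start of the episode below 0.03 m); the robot touches nothing.
It fails at once if the red-capped rack is moved more than 30 mm (distance of rack_red_center from where it was at the start of the episode above 0.03 m).
It fails at once if the blue-capped rack is tipped more than 35 degrees (angle between rack_blue_center's own z axis and vertical above 0.61 rad).
It also fails if it takes over 34 s, if anything falls off the work surface, if the arm or the gripper's body presses on something with over 40 N, if the wrist force passes 120 N, or if a joint passes its speed limit or range.

## Working session

There is one attempt and no reset: what is moved stays moved. The work goes in short steps, Python scripts to look and compute and a shell command to move; the robot and the scene stay as the last step left them, time stands still between calls to the robot, and variables do not carry over. Pictures are saved under pics/ and viewed, and the job is handed in when it is done.

```bash
ls; mkdir -p pics; cat > h.py <<'E'
import numpy as np, cv2
from workcell import *
from scipy.spatial.transform import Rotation as R
def rot(q): q=np.array(q,float); return R.from_quat([q[1],q[2],q[3],q[0]]).as_matrix() if q.shape==(4,) else q
def snap(cam,fn):
    p=camera_params(cam); im=read_camera(cam); cv2.imwrite('pics/'+fn,im[:,:,::-1]); return p,im
def world(p,xyz): return np.array(p['position'])+rot(p['attitude'])@np.array(xyz)
def proj(p,w):
    c=rot(p['attitude']).T@(np.array(w)-p['position']); return p['cx']+p['fx']*c[0]/-c[2], p['cy']+p['fy']*(-c[1])/-c[2]
E
python3 - <<'E'
from h import *
s=get_state(); print(s)
for c in ['side','top','wrist']:
    p,im=snap(c,c+'0.png'); print(c,p)
    for t in ['rack_blue_center','rack_red_center','dock_seat']:
        try:
            for d in landmark_of(c,t)[:3]: w=world(p,d['xyz']); print(c,t,round(d['confidence'],2),w.round(4),np.round(proj(p,w)))
        except Exception as e: print(c,t,e)
E
```

```text
pics
{'clock': 0.0, 'joint_pos': array([-1.39755708e+00,  3.14022581e-01,  4.49626406e-02,  1.30357661e+00,
       -1.35129535e-07,  1.43119694e+00]), 'qvel': array([-0.00126524, -0.00127445,  0.00021081,  0.00089331, -0.0017247 ,
        0.00283813]), 'tau': array([ 3.35096565e-04, -4.80629826e+01,  2.98531187e+01,  1.92900124e-02,
       -1.78388209e-04, -2.88616171e-06]), 'tcp_pos': array([ 0.17686751, -0.54660282,  0.23838954]), 'orientation': array([ 0.57223881, -0.57133437,  0.41647217, -0.41553665]), 'wrist_force': array([-0.58854543,  0.10000695,  0.50907817]), 'ft_torque': array([-0.04435976, -0.0093057 ,  0.02867818]), 'finger_gap': 0.08556679323677106}
side {'fx': 498.88780329111887, 'fy': 498.88780329111887, 'cx': 283.6589544660453, 'cy': 210.84558051910452, 'position': array([0.3100372 , 0.90766877, 0.61110096]), 'attitude': array([-0.11343128, -0.07301357,  0.49180073,  0.8601944 ])}
side rack_blue_center 0.58 [0.4833 0.0408 0.0412] [318. 232.]
side rack_red_center 0.66 [0.4869 0.2421 0.0493] [292. 288.]
side dock_seat 0.88 [ 0.5019 -0.2176  0.0176] [332. 186.]
top {'fx': 540.0709180206251, 'fy': 540.0709180206251, 'cx': 272.8856393656918, 'cy': 206.52179326983926, 'position': array([ 0.39677886, -0.00311091,  1.21754064]), 'attitude': array([-0.70270971, -0.05000005,  0.05540055,  0.70755201])}
top rack_blue_center 0.72 [0.4831 0.0386 0.0453] [250. 248.]
top rack_red_center 0.92 [0.4875 0.2408 0.044 ] [156. 246.]
top dock_seat 0.61 [ 0.4992 -0.2189  0.0243] [366. 240.]
wrist {'fx': 307.30775042389877, 'fy': 307.30775042389877, 'cx': 273.86112167140357, 'cy': 205.03350776914402, 'position': array([ 0.25089024, -0.52403478,  0.37569981]), 'attitude': array([ 0.79912848, -0.12327915,  0.09043151, -0.58139321])}
```

View pics/side0.png

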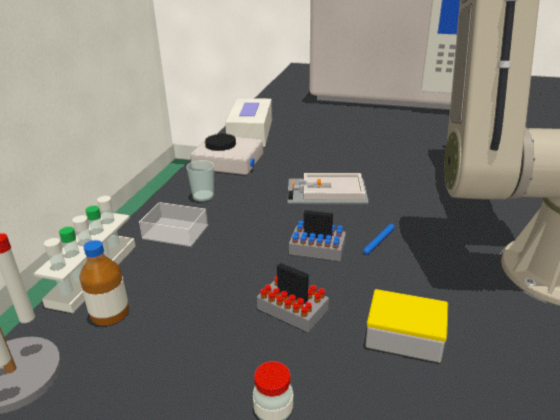

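View pics/top0.png

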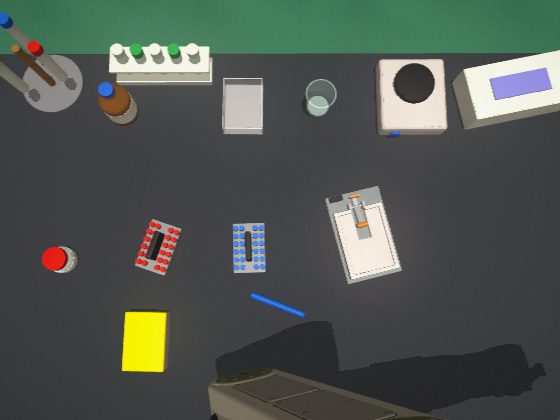

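The top view shows the blue rack at about (250,248), roughly aligned with world x. The red rack is at (157,246), and the dock is at (364,237), slightly rotated with its lever (orange) towards +x. Next I measure the orientations.

```bash
python3 - <<'E'
from h import *
im=cv2.imread('pics/top0.png'); a=im[215:285,220:280]; b=im[175:295,310:420]
cv2.imwrite('pics/za.png',cv2.resize(np.ascontiguousarray(a),None,fx=8,fy=8,interpolation=cv2.INTER_CUBIC))
cv2.imwrite('pics/zb.png',cv2.resize(np.ascontiguousarray(b),None,fx=5,fy=5,interpolation=cv2.INTER_CUBIC))
p=camera_params('top')
def unp(uv,z):
    d=rot(p['attitude'])@np.array([(uv[0]-p['cx'])/p['fx'],-(uv[1]-p['cy'])/p['fy'],-1]); o=np.array(p['position']); return o+d*(z-o[2])/d[2]
# blue caps
hsv=cv2.cvtColor(im,cv2.COLOR_BGR2HSV); m=cv2.inRange(hsv,(100,120,90),(125,255,255)); m2=np.zeros_like(m); m2[215:278,225:272]=m[215:278,225:272]
pts=np.argwhere(m2)[:,::-1].astype(np.float32); W=np.array([unp(q,.044)[:2] for q in pts],np.float32)
print('caps rect',cv2.minAreaRect(W),W.mean(0))
# whites of dock
m=cv2.inRange(im,(190,190,190),(255,255,255)); m2=np.zeros_like(m); m2[185:290,320:410]=m[185:290,320:410]
pts=np.argwhere(m2)[:,::-1]; W=np.array([unp(q,.024)[:2] for q in pts],np.float32); print('dock',cv2.minAreaRect(W),W.mean(0))
E
```

```text
caps rect ((0.48485904932022095, 0.040983859449625015), (0.09467317909002304, 0.06928423792123795), 1.6804898977279663) [0.48549795 0.04213178]
dock ((0.5109531879425049, -0.21685947477817535), (0.17237021028995514, 0.11091998219490051), 13.566020011901855) [ 0.49481875 -0.21928698]
```

View pics/za.png

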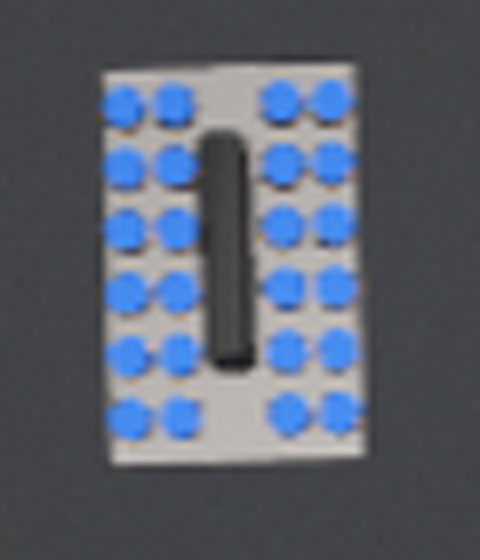

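View pics/zb.png

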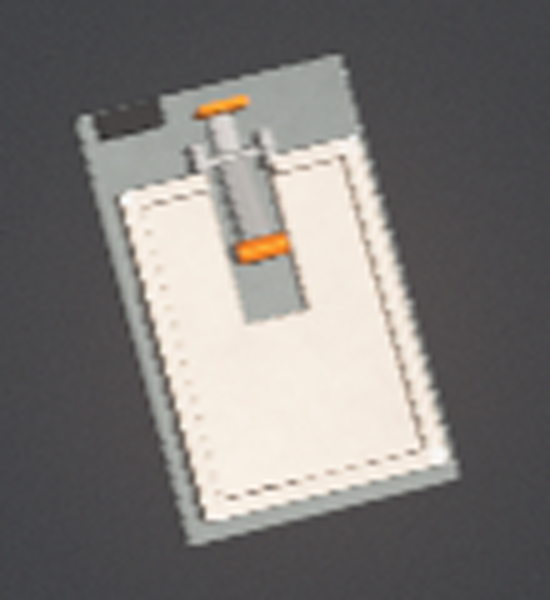

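```bash
cat >> h.py <<'E'
def unp(p,uv,z):
    d=rot(p['attitude'])@np.array([(uv[0]-p['cx'])/p['fx'],-(uv[1]-p['cy'])/p['fy'],-1]); o=np.array(p['position']); return o+d*(z-o[2])/d[2]
def ang(v): return np.degrees(np.arctan2(v[1],v[0]))
E
python3 - <<'E'
from h import *
p=camera_params('top')
def four(z,off,s,h,name):
    W=[unp(p,(np.array(q)+.5)/s-.5+off,h) for q in z]; TL,TR,BR,BL=W
    print(name,np.mean(W,0).round(4),'size',np.linalg.norm(TL-BL),np.linalg.norm(TR-BR),np.linalg.norm(TL-TR),'ang',ang(TL-BL),ang(TR-BR),ang(TL-TR)-90,ang(BL-BR)-90)
four([(125,107),(330,100),(340,413),(130,420)],np.array([220,215]),8,.044,'caps')
four([(103,72),(355,65),(365,455),(112,463)],np.array([220,215]),8,.030,'block')
four([(143,205),(345,157),(425,450),(222,497)],np.array([310,175]),5,.024,'pocket')
four([(125,195),(357,138),(448,460),(207,518)],np.array([310,175]),5,.028,'lipouter')
h=[unp(p,np.array(q)/8+[220,215],.09) for q in [(222,132),(235,365)]]; print('handle',np.mean(h,0),ang(h[0]-h[1]),np.linalg.norm(h[0]-h[1]))
s=get_state(); print(s['clock']); print(rot(s['orientation']).round(3))
q=[unp(p,np.array(q)/5+[310,175],.03) for q in [(263,248)]]; print('roller',q)
E
```

```text
caps [0.4847 0.0409 0.044 ] size 0.08497872670715786 0.08507128353448162 0.05596773981516991 ang 1.0801654561197631 1.5860324661414416 1.5884101662188357 1.4915332747117276
block [0.4848 0.0408 0.03  ] size 0.10741517188083244 0.10722044393346424 0.0696938975132669 ang 1.5227456194165816 1.1760453785768856 1.2269357504916627 1.3873761204406776
pocket [ 0.5002 -0.2195  0.024 ] size 0.1333257177163236 0.1342660073004596 0.09346800602760312 ang 13.640397084168752 13.140649685965 13.038980008640209 12.450925408864038
lipouter [ 0.4998 -0.219   0.028 ] size 0.14636630882265228 0.1474323927696167 0.107295487305532 ang 12.790137350924 13.601880808981397 13.48753463505372 12.923542496532448
handle [0.4832087  0.03902509 0.09      ] 3.1501946619313173 0.06093343332602665
0.6
[[ 0.308  0.     0.951]
 [-0.951 -0.     0.308]
 [ 0.    -1.    -0.   ]]
roller [array([ 0.53350226, -0.21130021,  0.03      ])]
```

```bash
python3 -m pendant '{"offset": [[0,0,0],[0,0,0],[-4.5,0,2.5],[-4.5,0,2.5],[-4.5,0,2.5],[-4.5,0,2.5],[-4.5,0,2.5],[-4.5,0,2.5],[-4.5,0,2.5],[-4.5,0,2.5],[-4.5,0,2.5],[-4.5,0,2.5]], "twist": [8.2,8.2,0,0,0,0,0,0,0,0,0,0]}' 0.6 40
cat > d.py <<'E'
import sys
from h import *
s=get_state(); Rt=rot(s['orientation']); t=np.array(list(map(float,sys.argv[1:4]))); yaw=float(sys.argv[4])
print('clock',s['clock'],'tcp',np.round(s['tcp_pos'],4),'gap',s['finger_gap'],'F',np.round(s['wrist_force'],2),'y',Rt[:,1].round(3))
print('offset cm',(100*Rt.T@(t-s['tcp_pos'])).round(2),'twist',-(yaw-ang(Rt[:,2])))
E
python3 d.py .484 .040 .13 1.4
```

```text
clock: 1.8
tcp_pos: [0.4153, -0.1083, 0.2383]
orientation: [-0.5, 0.5, -0.497, 0.503]
wrist_force: [1.0, -0.9, -0.3]
finger_gap: 0.0511
clock 1.8 tcp [ 0.4153 -0.1083  0.2383] gap 0.05109402714735995 F [ 1.01 -0.95 -0.31] y [ 0.006 -0.006 -1.   ]
offset cm [-14.89  10.78   6.82] twist -1.372759816332847
```

```bash
python3 -m pendant '{"offset": [[-4,0,1.8],[-4,0,1.8],[-4,1,1.8],[-3,3,1.5],[0,3,0],[0,3,0],[0,0,0]], "twist": [-1.4,0,0,0,0,0,0]}'
python3 d.py .484 .040 .13 1.4
python3 - <<'E'
from h import *
for c in ['wrist','top']:
    p,im=snap(c,c+'1.png')
    for t in ['rack_blue_center']:
        for d in landmark_of(c,t)[:2]: print(c,d['confidence'],world(p,d['xyz']).round(4))
    if c=='wrist':
        for w in [(.484,.040,.09),(.484,.034,.09),(.484,.046,.09)]: print(np.round(proj(p,w)))
E
```

```text
clock: 2.5
tcp_pos: [0.489, 0.0564, 0.1381]
orientation: [0.512, -0.507, 0.484, -0.496]
wrist_force: [-0.2, 0.2, 0.2]
finger_gap: 0.0512
clock 2.5 tcp [0.489  0.0564 0.1381] gap 0.05120899570680218 F [-0.2   0.21  0.22] y [ 0.017 -0.006 -1.   ]
offset cm [ 1.61  0.81 -0.57] twist 0.7926987683068467
wrist 0.87 [0.4801 0.0418 0.0457]
[297. 242.]
[306. 242.]
[288. 242.]
top 0.64 [0.4831 0.0393 0.0455]
```

View pics/wrist1.png

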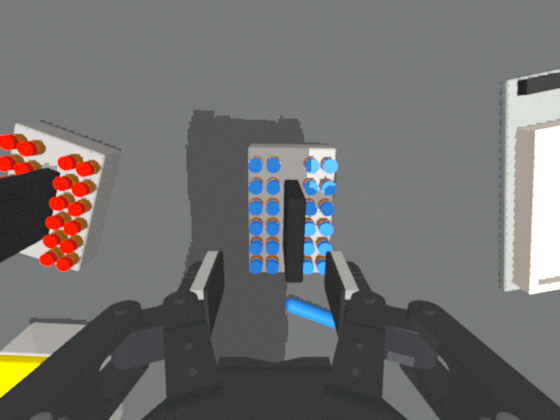

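Wrist view: the blue rack is centred at (292,210). The handle top runs (294,185)-(294,275), to the right of the jaw centre (~272), so the jaws need to go ~16 mm along +tool x.

```bash
python3 -m pendant '{"offset": [[0.8,0,-0.3],[0.6,0,-0.2],[0,0,0]], "twist": [0.8,0,0]}'
python3 d.py .484 .040 .063 1.4
```

```text
clock: 3.0
tcp_pos: [0.4903, 0.0387, 0.1475]
orientation: [0.511, -0.498, 0.485, -0.506]
wrist_force: [0.3, -0.2, -0.2]
finger_gap: 0.0515
clock 3.0 tcp [0.4903 0.0387 0.1475] gap 0.05145701244288917 F [ 0.28 -0.16 -0.17] y [ 0.034 -0.008 -0.999]
offset cm [-0.22  8.42 -0.91] twist -0.2813592053783045
```

```bash
python3 -m pendant '{"offset": [[0,0,0],[0,0,0]], "twist": [0,0]}'
python3 d.py .484 .040 .063 1.4
```

```text
clock: 3.2
tcp_pos: [0.4908, 0.0377, 0.1486]
orientation: [0.511, -0.497, 0.485, -0.507]
wrist_force: [-0.5, -0.2, -0.9]
finger_gap: 0.0513
clock 3.2 tcp [0.4908 0.0377 0.1486] gap 0.051309657514138046 F [-0.54 -0.18 -0.9 ] y [ 0.036 -0.008 -0.999]
offset cm [-0.32  8.53 -0.98] twist -0.38808628964596514
```

```bash
python3 -m pendant '{"offset": [[-0.1,1.2,-0.5],[-0.1,1.5,-0.3],[0,1.5,-0.2],[0,1,0],[0,0.5,0],[0,0,0]], "twist": [0,0,0,0,0,0]}'
python3 d.py .484 .040 .063 1.4
```

```text
clock: 3.8
tcp_pos: [0.4841, 0.0392, 0.0905]
orientation: [0.512, -0.497, 0.484, -0.507]
wrist_force: [-0.3, -1.4, 0.1]
finger_gap: 0.0511
clock 3.8 tcp [0.4841 0.0392 0.0905] gap 0.05111371228416211 F [-0.33 -1.35  0.07] y [ 0.039 -0.008 -0.999]
offset cm [-0.1   2.74 -0.11] twist -0.3809518051283094
```

```bash
python3 -m pendant '{"offset": [[0,1,0],[-0.1,1,-0.1],[0,0.5,0],[0,0,0]], "twist": [0,0,0,0]}'
python3 d.py .484 .040 .063 1.4
python3 - <<'E'
from h import *
p,im=snap('wrist','wrist2.png'); p,im=snap('side','side2.png')
E
```

```text
clock: 4.2
tcp_pos: [0.4853, 0.04, 0.0643]
orientation: [0.512, -0.496, 0.483, -0.508]
wrist_force: [1.1, -0.8, 1.2]
finger_gap: 0.0513
clock 4.2 tcp [0.4853 0.04   0.0643] gap 0.05134525154795081 F [ 1.05 -0.76  1.23] y [ 0.041 -0.008 -0.999]
offset cm [ 0.    0.13 -0.13] twist -0.3728241348235326
```

View pics/wrist2.png

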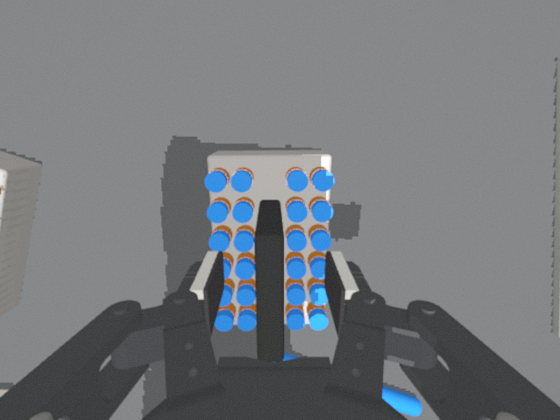

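View pics/side2.png

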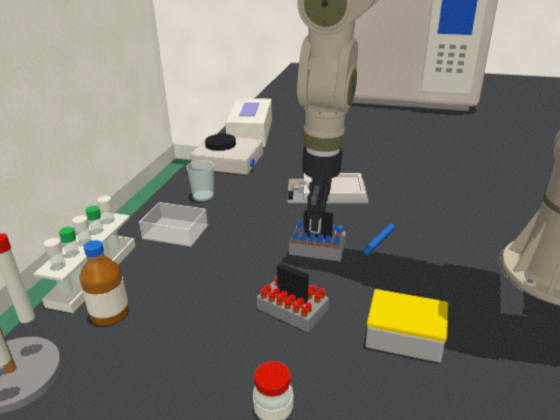

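The handle (269,200-360) is centred between the pads (205-222 and 327-350), and the side view agrees. I'll close the gripper.

```bash
python3 -m pendant '{"offset": [[0,0,0],[0,0,0],[0,0,0],[0,0,0],[0,0,0],[0,0,0]], "twist": [0,0,0,0,0,0]}' 0 45
python3 d.py .484 .040 .15 1.4
```

```text
clock: 4.9
tcp_pos: [0.4856, 0.0401, 0.0654]
orientation: [0.513, -0.496, 0.483, -0.508]
wrist_force: [0.0, 0.4, -0.9]
finger_gap: 0.0113
clock 4.9 tcp [0.4856 0.0401 0.0654] gap 0.011280347807372441 F [ 0.04  0.45 -0.9 ] y [ 0.042 -0.008 -0.999]
offset cm [ 0.08 -8.46  0.19] twist -0.37663479649101284
```

```bash
python3 -m pendant '{"offset": [[0,-0.5,0],[0,-1,0],[0,-1,0],[0,-1,0],[0,-1,0],[0,-0.5,0],[0,0,0]], "twist": [0,0,0,0,0,0,0]}'
python3 d.py .50 -.219 .13 13.2
python3 - <<'E'
from h import *
p,im=snap('side','side3.png')
E
```

```text
clock: 5.6
tcp_pos: [0.4833, 0.0405, 0.1207]
orientation: [0.513, -0.496, 0.483, -0.508]
wrist_force: [0.3, -0.1, -3.4]
finger_gap: 0.0114
clock 5.6 tcp [0.4833 0.0405 0.1207] gap 0.011444533518725215 F [ 0.31 -0.14 -3.38] y [ 0.042 -0.008 -0.999]
offset cm [25.98 -0.65  1.24] twist -12.174079493055778
```

View pics/side3.png

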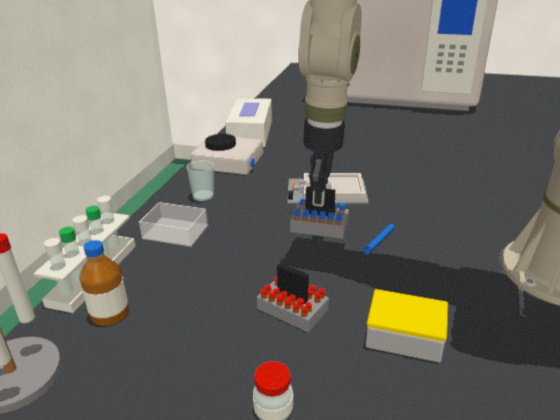

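```bash
python3 -m pendant '{"offset": [[0.6,0,0],[1.2,-0.1,0],[1.8,-0.1,0],[2.2,-0.1,0],[2.2,0,0],[2.2,0,-0.2],[2.2,0,-0.2],[2.2,0,-0.2],[2.2,0,-0.3],[2,0,-0.3],[1.5,0,-0.3],[1,0,-0.3],[0.5,0,0],[0,0,0]], "twist": [0,-1,-1,-1.1,-1.1,-1.1,-1.1,-1.1,-1.1,-1.1,-1.1,-1.1,0,0]}'
python3 d.py .50 -.219 .13 13.2
```

```text
clock: 7.05
tcp_pos: [0.4842, -0.1908, 0.1172]
orientation: [0.56, -0.55, 0.429, -0.448]
wrist_force: [0.6, 0.0, -3.6]
finger_gap: 0.0111
clock 7.05 tcp [ 0.4842 -0.1908  0.1172] gap 0.011123432621754574 F [ 0.63  0.01 -3.56] y [ 0.029 -0.005 -1.   ]
offset cm [ 3.12 -1.22  0.92] twist 0.15717933068479617
```

```bash
python3 -m pendant '{"offset": [[0.7,-0.1,0.2],[1,-0.1,0.4],[0.8,0,0.3],[0.3,0,0.1],[0,0,0]], "twist": [0,0,0,0,0]}'
python3 d.py .5015 -.2187 .12 13.2
python3 - <<'E'
from h import *
for c in ['top','wrist','side']:
    p,im=snap(c,c+'4.png')
    for t in ['rack_blue_center','dock_seat']:
        for d in landmark_of(c,t)[:2]: print(c,t,round(d['confidence'],2),world(p,d['xyz']).round(4))
E
python3 - <<'E'
import cv2
b=cv2.imread('pics/top4.png')[175:295,310:420]; cv2.imwrite('pics/zt4.png',cv2.resize(b,None,fx=5,fy=5,interpolation=cv2.INTER_CUBIC))
b=cv2.imread('pics/side4.png')[120:220,270:390]; cv2.imwrite('pics/zs4.png',cv2.resize(b,None,fx=5,fy=5,interpolation=cv2.INTER_CUBIC))
E
```

```text
clock: 7.55
tcp_pos: [0.502, -0.2165, 0.1194]
orientation: [0.56, -0.55, 0.429, -0.447]
wrist_force: [0.3, 0.2, -3.5]
finger_gap: 0.0111
clock 7.55 tcp [ 0.502  -0.2165  0.1194] gap 0.011142067864728775 F [ 0.29  0.2  -3.46] y [ 0.028 -0.005 -1.   ]
offset cm [ 0.2  -0.06 -0.1 ] twist 0.22820027221831296
top rack_blue_center 0.76 [ 0.5001 -0.2182  0.0996]
top dock_seat 0.63 [ 0.5024 -0.2217  0.0206]
side rack_blue_center 0.91 [ 0.4975 -0.2163  0.0975]
side rack_blue_center 0.44 [ 0.5022 -0.2165  0.015 ]
side dock_seat 0.85 [ 0.5037 -0.2165  0.0157]
```

View pics/zt4.png

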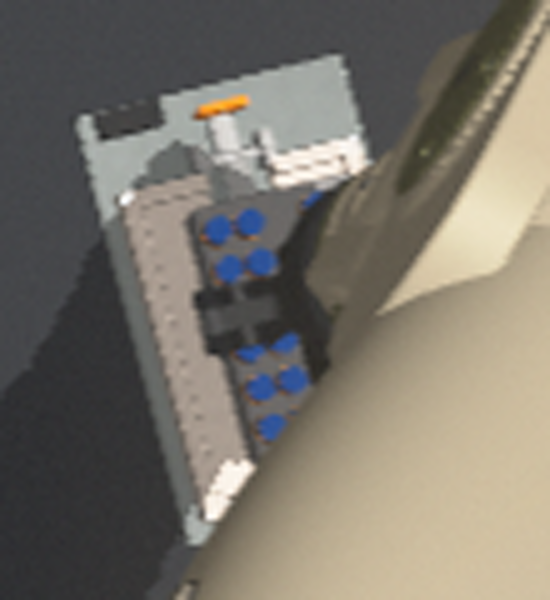

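View pics/zs4.png

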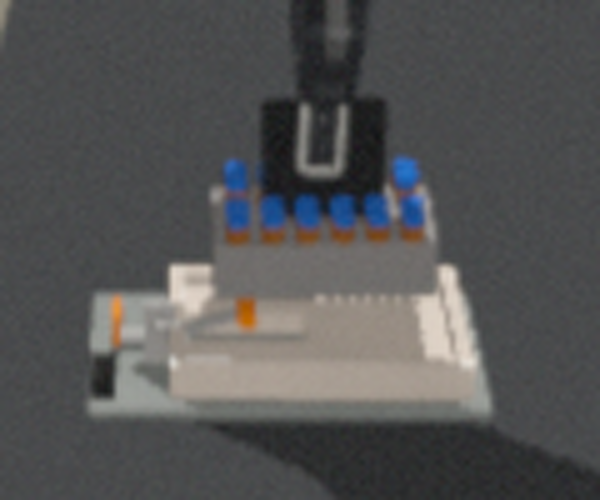

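View pics/wrist4.png

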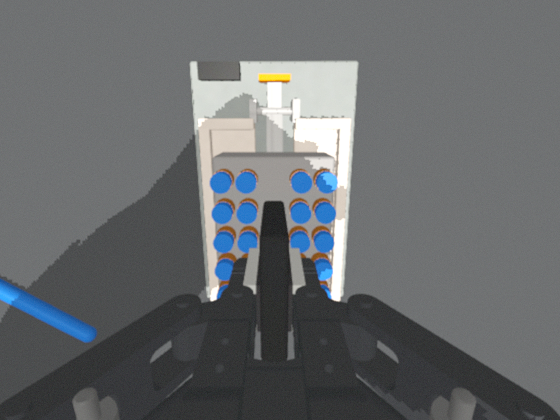

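The wrist view shows the rack (215-335, 150-300) centred and parallel over the dock pocket (205-345). The side view shows it upright above the lever. Rack z is ~0.099 and the seated value should be 0.065, so it needs to come down 34 mm.

```bash
python3 -m pendant '{"offset": [[0.1,0.4,0],[0.1,0.5,0],[0,0.5,0],[0,0.4,0],[0,0.4,0],[0,0,0]], "twist": [0,0,0,0,0,0]}'
python3 d.py .5015 -.2190 .0854 13.2
```

```text
clock: 8.6
tcp_pos: [0.502, -0.2178, 0.0951]
orientation: [0.56, -0.55, 0.43, -0.447]
wrist_force: [-0.8, 1.0, -3.1]
finger_gap: 0.0112
clock 8.6 tcp [ 0.502  -0.2178  0.0951] gap 0.011213884082830713 F [-0.81  0.98 -3.14] y [ 0.027 -0.004 -1.   ]
offset cm [ 0.09  0.97 -0.11] twist 0.2452246443924988
```

```bash
python3 -m pendant '{"offset": [[0.1,0.3,-0.1],[0,0.3,0],[0,0.2,0],[0,0.1,0],[0,0,0]], "twist": [0,0,0,0,0]}'
python3 d.py .5015 -.2190 .0854 13.2
```

```text
clock: 9.1
tcp_pos: [0.5017, -0.2194, 0.0863]
orientation: [0.56, -0.55, 0.429, -0.447]
wrist_force: [0.5, 0.8, -2.5]
finger_gap: 0.0112
clock 9.1 tcp [ 0.5017 -0.2194  0.0863] gap 0.011210173280878673 F [ 0.47  0.76 -2.46] y [ 0.028 -0.005 -1.   ]
offset cm [-0.04  0.09 -0.01] twist 0.24693478656686096
```

```bash
python3 -m pendant '{"offset": [[0,0.1,0],[0,0.1,0],[0,0.1,0],[0,0,0]], "twist": [0,0,0,0]}'
python3 d.py .5015 -.2190 .0854 13.2
python3 - <<'E'
from h import *
for c in ['side']:
    p,im=snap(c,c+'5.png')
    for t in ['rack_blue_center','dock_seat']:
        for d in landmark_of(c,t)[:1]: print(c,t,round(d['confidence'],2),world(p,d['xyz']).round(4))
    b=cv2.imread('pics/side5.png')[120:220,270:390]; cv2.imwrite('pics/zs5.png',cv2.resize(b,None,fx=5,fy=5,interpolation=cv2.INTER_CUBIC))
E
```

```text
clock: 9.5
tcp_pos: [0.5017, -0.2196, 0.0864]
orientation: [0.56, -0.55, 0.428, -0.447]
wrist_force: [0.3, -0.3, -2.8]
finger_gap: 0.0119
clock 9.5 tcp [ 0.5017 -0.2196  0.0864] gap 0.011925904236482363 F [ 0.27 -0.32 -2.77] y [ 0.03  -0.006 -1.   ]
offset cm [-0.06  0.1  -0.01] twist 0.27371706513668137
side rack_blue_center 0.97 [ 0.4993 -0.2218  0.0649]
side dock_seat 0.8 [ 0.5036 -0.2146  0.0162]
```

View pics/zs5.png

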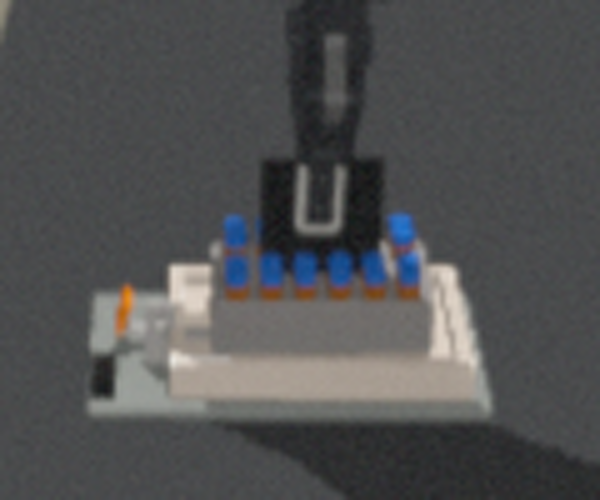

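The rack is within ~1 mm of its seat: rack z is 0.065 and the flag at (123,310) is tilted. The wrist still carries the weight, so I'll push a bit further.

```bash
python3 -m pendant '{"offset": [[0,0.3,0],[0,0.3,0],[0,0.3,0]], "twist": [0,0,0]}'
python3 d.py .5015 -.2190 .0854 13.2
```

```text
clock: 9.95
tcp_pos: [0.5011, -0.2206, 0.0853]
orientation: [0.559, -0.551, 0.428, -0.449]
wrist_force: [-10.7, 3.0, 22.3]
finger_gap: 0.0116
clock 9.95 tcp [ 0.5011 -0.2206  0.0853] gap 0.011551449286299467 F [-10.69   3.04  22.25] y [ 0.031 -0.009 -0.999]
offset cm [-0.15 -0.01  0.08] twist 0.2208645424973401
```

It is seated: the wrist now reads 22 N up. I'll relax and release.

```bash
python3 -m pendant '{"offset": [[0,0,0],[0,0,0],[0,0,0]], "twist": [0,0,0]}'
python3 -m pendant '{"offset": [[0,0,0],[0,0,0],[0,0,0],[0,0,0],[0,0,0]], "twist": [0,0,0,0,0]}' 0.5
python3 - <<'E'
from h import *
for c in ['wrist','side']:
    p,im=snap(c,c+'6.png')
E
```

```text
clock: 10.25
tcp_pos: [0.5016, -0.2208, 0.0862]
orientation: [0.559, -0.55, 0.427, -0.45]
wrist_force: [0.2, 0.6, -3.1]
finger_gap: 0.0115
clock: 10.75
tcp_pos: [0.5026, -0.2215, 0.0855]
orientation: [0.559, -0.551, 0.427, -0.45]
wrist_force: [-0.7, -0.1, 0.5]
finger_gap: 0.0425
```

View pics/wrist6.png

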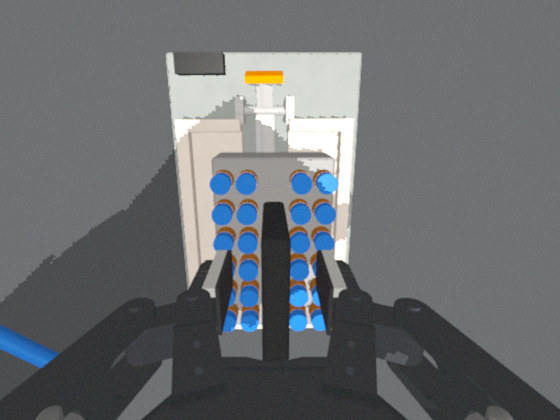

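Released: both pads are clear of the handle (275). The rack lies inside the lips, somewhat to the right (gap ~25 px left, ~8 px right), and the lever is covered. Now I retreat straight up.

```bash
python3 -m pendant '{"offset": [[0,-0.5,0],[0,-1,0],[0,-1.5,0],[0,-2,0],[0,-2,0],[0,-2,0],[0,-2,0],[0,-1,0],[0,0,0],[0,0,0],[0,0,0]], "twist": [0,0,0,0,0,0,0,0,0,0,0]}'
python3 - <<'E'
from h import *
for c in ['wrist','side','top']:
    p,im=snap(c,c+'7.png')
    for t in ['rack_blue_center','rack_red_center','dock_seat']:
        for d in landmark_of(c,t)[:1]: print(c,t,round(d['confidence'],2),world(p,d['xyz']).round(4))
b=cv2.imread('pics/side7.png')[120:220,270:390]; cv2.imwrite('pics/zs7.png',cv2.resize(b,None,fx=5,fy=5,interpolation=cv2.INTER_CUBIC))
E
```

```text
clock: 11.95
tcp_pos: [0.498, -0.22, 0.2152]
orientation: [0.559, -0.55, 0.425, -0.451]
wrist_force: [-1.2, 0.0, 0.2]
finger_gap: 0.0425
wrist rack_blue_center 0.58 [ 0.4967 -0.2208  0.0679]
side rack_blue_center 0.63 [ 0.5002 -0.2263  0.0618]
side rack_red_center 0.72 [0.4873 0.2423 0.0476]
side dock_seat 0.97 [ 0.501  -0.2166  0.0166]
top rack_blue_center 0.96 [ 0.5023 -0.2235  0.0649]
top rack_red_center 0.63 [0.4878 0.2426 0.0431]
top dock_seat 0.59 [ 0.5029 -0.2187  0.0237]
```

View pics/wrist7.png

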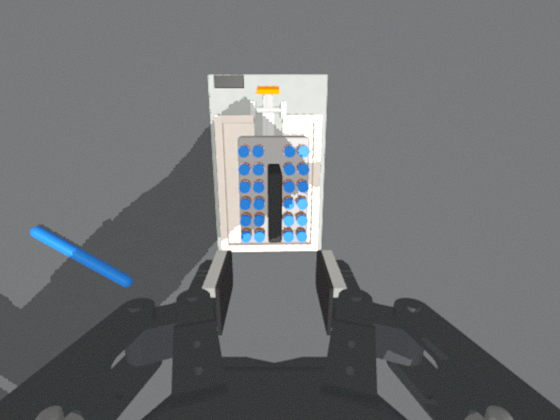

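View pics/zs7.png

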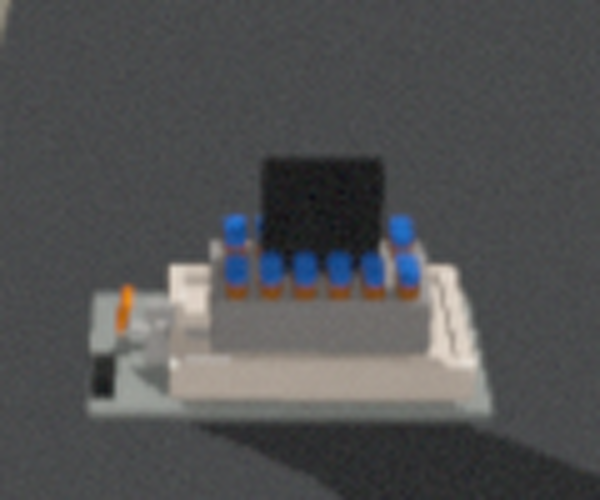

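The rack sits flat inside the lips with the flag raised (123,305). It is ~4-9 mm off the seat centre, and the red rack hasn't moved. I'm handing in.

```bash
python3 -c "
from workcell import *
s=get_state();print(s['clock'],abs(s['qvel']).max());print(hand_in())"
```

```text
12.55 0.002541899130115663
the job is handed in; nothing more can be done
None
```

I loaded the blue-capped rack into the dock and handed the job in at 12.6 s. I gripped it by its handle, kept it upright and lowered it inside the lips. I let go only after the wrist force showed it pressing on the platform (22 N). Then I raised the gripper to about 0.215 m.

**Last checks:**
- **Rack position:** the cameras and trained networks put the rack centre about 0.065 m above the bench, which is the seated height. It is roughly 4–10 mm from the seat centre, depending on the camera, within the 20 mm limit. The cameras disagree by a few mm, and the rack sits slightly towards the −y lip.
- **Lever:** I could only check it by eye. The flag is raised in the side view and the roller is covered by the rack. I had no angle reading.
- **Flatness:** the rack looks flat in the side view; I did not measure its tilt.
- **Red rack:** its measured position is unchanged to within a few mm, about the networks' accuracy.

**Things that disagreed or went off slightly:**
- **Tool tilt:** the tool leaned up to about 2.4 degrees along the handle's plane after the fast first moves. It did not affect the grasp or placing.
- **Wrist camera:** the network found neither the rack nor the dock while the rack was held over the dock, so I relied on the top and side views there.

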